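# Set a carton on the check-in stand and aim the code reader at its label

## Task

Check in the small carton with the orange end band: set it gently, label up, on the sloped stand, square to the stand with one short end down against the lip, and let go. Then draw the code reader out of its charging holster, turn its nose to point squarely at the middle of the label from roughly 12 cm away, and finish still holding it there, raised and steady. Leave the other cartons and the things on the bench where they are.

Things in the scene. Friction and masses are not known exactly. Their poses are not given: they have to be found in the camera images.
- carton_mid (a point): centre of the carton to check in: loose brown box 100 x 60 x 45 mm (its x, y, z), about 0.2 kg, with an orange band 12 mm wide across its top near the +x short end. Starts lying on the bench label up, long axis within 35 degrees of straight ahead. z points out of the labelled face. Take it across its 60 mm width; either short end may go against the lip
- carton_label (a point): middle of the carton's white bar-code label (60 x 42 mm), at the middle of its top face, 22.5 mm above carton_mid; same axes as the carton, so z is the outward normal of the label
- seat (a point): point on the face of the stand's sloped plate where the middle of the carton's underside belongs: 50 mm up from the lip, midway across, 116 mm above the bench. x up the slope, away from the robot; y across, to the left; z square out of the plate, up and towards the robot. Slope 40 degrees (0.70 rad); plate 140 mm long, 150 wide, 4 thick, white with yellow edge lines; lip 18 mm high
- stand: the white bent-sheet sloped stand, fixed to the bench, base about 135 x 150 mm, lip edge 98 mm and top edge 174 mm high; origin at bench level, x horizontal, away from the robot's side; seat lies 12 mm to -x of its origin
- holster: black and grey charging holster fixed to the bench, base 125 x 110 mm; origin at bench level under the middle of its cup, z up. Cup open at the top: floor 55 mm above the bench, inside 54 (x) by 66 mm (y), walls 5 mm, rim 95 mm above the bench (101 mm at -x, under the reader's handle). The reader leaves it straight up
- scanner_grip (a point): where to grip the cordless pistol-grip code reader (0.26 kg): on its handle's axis. Handle 30 mm wide in y (flat sides, grip across y), 34 deep. In the holster z is up, +x from handle to head, nose along -z (down); this point is 127 mm up, 62 mm to -x of the cup's middle. Handle goes on 75 mm to its yellow butt (along -x, rising 15 degrees); head begins 40 mm to +x; balance point in the head
- scanner_window (a point): middle of the reading window on the flat end of the reader's nose; same axes as scanner_grip, at (+62, 0, -71.6) mm from it. The reader looks along -z. The head reaches from here 85 mm back (+z), is 48 mm deep in x, 60 mm wide in y at the nose, which stands on the cup's floor, 40 mm deep in the cup, with 3 mm of play each side
- carton_b: bystander: carton of the same size as the one to check in but with a blue band; origin at its underside
- carton_c: bystander: larger carton 90 x 130 x 60 mm with a blue band; origin at its underside
- tape_dispenser: bystander: black bench tape dispenser with a roll of brown tape, 75 x 170 mm, 110 mm high; origin at its underside
- label_roll: bystander: upright roll of white labels, 90 mm across, 52 mm high; origin at its underside
- marker: bystander: red-capped black marker lying down, 130 mm long, 19 mm thick; origin at its underside
- stapler: bystander: blue and black stapler 135 x 36 mm, 46 mm high; origin at its underside
Not all that is in view belongs to the job. What is shaped like the part that bears scanner_grip but green or purple is not meant.

How it is judged:
By the outcome, as a careful person would: the job done as asked, in the order asked, and still so for the second after the job is handed in, while the arm keeps its last pose, push and grip.
It also fails if it takes over 54 s, if anything falls off the work surface, if the arm or the gripper's body presses on something with over 40 N, if the wrist force passes 120 N, or if a joint passes its speed limit or range.

## Robot

A 6-joint arm with a two-finger parallel gripper is mounted at the origin on the work surface. World frame = base frame: x ahead of the robot, y to its left, z up, the work surface at z = 0. Lengths are in m, angles in rad, forces in N, time in s.
With the tool pointing down it reaches from about 0.3 to 0.775 m from the base axis. Payload 14.6 kg.
Tool frame: the origin (TCP) lies at the very end of the fingers, on their centre line; the grasp point (between the pads) lies 19 mm behind it; y points along the fingers, x is the direction in which the jaws open and shut, and the axes are right-handed (so a half turn about y gives the same grasp; the last joint's range is limited). The gripper opens to 94 mm and grips with 3 to 60 N. Pads are 16 mm wide; open, the fingers measure 119 mm over their backs; the gripper's body (75 mm by 177 mm) begins 78 mm behind the grasp point.
Start: joints at [-1.192, 0.3, 1.521, -0, 1.321, -0.067], TCP at [0.237, -0.496, 0.205] pointing down, gripper open.
Joint ranges: [-3.03, 3.03], [-0.79, 2.21], [0.23, 2.52], [-1.04, 4.18], [0, 3.07], [-2.55, 2.55]. Speed limits (rad/s): [2.22, 2.22, 2.57, 3.14, 3.14, 3.14].

## Interface

Orientations are given as [roll, pitch, yaw] about the fixed x, y, z axes, in that order (R = Rz(yaw) Ry(pitch) Rx(roll)).
In Python, from station import * gives the robot as it stands.
- The arm moves only by the tool send_rows, never from a script. Its argument "series" is text: rows parted by semicolons, each of 7 numbers parted by spaces: the turn, a rotation vector about the tool's x, y, z in units of 5 degrees (1.0 is 5 degrees), then the shift along the tool's x, y, z in cm, then the opening, from -1 (shut) to 1 (fully open). A call has exactly 10 rows; each row is the pose to reach, as a shift and turn from the pose commanded when the call began, along the tool's axes at that moment; what a row does not reach only later rows make up. A row lasts 1/12 s, in which the tool goes at most 41.7 mm and 7.16 degrees, less where a joint would pass 70% of its speed; a pose out of reach is approached as far as the arm can. A call with a gripper value outside its range is refused whole. The fingers move at their own pace and stop on an object; "newtons" is the grip in N (left out, the last holds). Time passes only in rows, so rows that repeat a pose let the fingers close, or fill a call up. It gives the time, the measured TCP pose, the force and the opening at its end, in the units of the state.
- get_obs(): the state, without advancing time (a new reading comes with each control period).
- camera(name): name is "side" or "top"; returns the picture (400x640x3 uint8, red, green, blue); there is no depth.
- camera_info(name): a dict with "K" (3x3 intrinsics, pixels), "k1" (the pictures are not rectified: a ray, as slopes to the right and down, at radius r is drawn at 1 + k1 r^2 times it, then the intrinsics apply), "R" (3x3) and "t" (3): a world point X has camera coordinates R X + t. Camera axes: x right, y down, z forward; pixel columns grow to the right and rows downward; lengths in m; the calibration is good to about 2 mm. A picture is of the moment at which its call begins. camera_info takes no time and is no camera call.
- hand_in(): hands the job in, once; it reports no verdict.
The state is a dict: "time_s": time; "qpos": joint angles; "joint_vel": joint speeds; "tau": joint torques, N m; "ee_pos": TCP position; "eef_rot": TCP orientation; "force": force on the tool from outside, world axes, zero at the start; "moment": the same for the moment, N m; "grip_width": finger opening in m.
Only numpy, scipy, OpenCV 4.12 (cv2) and the standard library are available. Lean on these libraries where they do the work, as an engineer would, in place of code of your own. Each camera call takes 0.05 s, during which the arm holds its last target. There are 200 camera calls.

## Working session

There is one attempt and no reset: what is moved stays moved. The work goes in short steps, Python scripts to look and compute and a tool call to move; the robot and the scene stay as the last step left them, time stands still between calls to the robot, and variables do not carry over. Pictures are saved under pics/ and viewed, on a budget of 10 in all, crops included, one or two more only if the job needs it, and the job is handed in when it is done.

Besides the shell and the picture viewer there is one more tool, called after "Call:" by a JSON object that holds its "fn" and its "kwargs", one argument or row to a line. send_rows: Moves the arm, as the interface text tells. Its arguments: {"type":"object","properties":{"series":{"type":"string"},"newtons":{"type":"number"}},"required":["series"]}

```bash
mkdir -p pics; ls
python3 - <<'E'
from station import *
import cv2,json
for n in("side","top"):
    cv2.imwrite(f"pics/{n}0.png",camera(n)[:,:,::-1]); i=camera_info(n); print(n,{k:(v.tolist() if hasattr(v,'tolist') else v) for k,v in i.items()})
print(get_obs())
E
```

```text
pics
side {'K': [[446.98557132344956, 0.0, 316.1868509145489], [0.0, 446.98557132344956, 206.27375292680068], [0.0, 0.0, 1.0]], 'k1': -0.049765391331312796, 'R': [[-0.7768801397052311, -0.629225691118319, -0.02307115446296482], [-0.3528815981348412, 0.4654501458290216, -0.8116838913305737], [0.5214708297013178, -0.622439709035675, -0.583641141786803]], 't': [0.37600720073322774, 0.24404505412703364, 1.1571809064933756]}
top {'K': [[480.01210326866703, 0.0, 321.5667017169867], [0.0, 480.01210326866703, 197.05040152076188], [0.0, 0.0, 1.0]], 'k1': 0.0006647158923159531, 'R': [[0.0026623519593901275, -0.9999391983208569, 0.01070100665761908], [-0.993281938115205, -0.0038823196878803212, -0.1156543082117681], [0.11568882096445568, -0.01032120415858407, -0.9932318810069333]], 't': [-0.014453313626503985, 0.4811645078481515, 1.402144509558417]}
{'time_s': 0.1, 'qpos': array([-1.19158776e+00,  3.00376532e-01,  1.52154355e+00, -1.68421624e-05,
        1.32068158e+00, -6.65948686e-02]), 'joint_vel': array([-6.08931525e-04, -1.65644243e-03, -5.58168858e-04,  2.68740795e-03,
       -6.21696584e-05,  1.69888124e-03]), 'tau': array([ 4.91164028e-04, -5.32642508e+01, -3.53284192e+01,  7.09400699e-02,
        2.34859425e-02, -6.32101501e-05]), 'ee_pos': array([ 0.23705704, -0.49602291,  0.20495407]), 'eef_rot': array([-1.57074546e+00,  1.00786382e-03, -1.12498869e+00]), 'force': array([-0.43017524,  1.04389518,  0.33388263]), 'moment': array([ 0.03465538, -0.02065871,  0.07529035]), 'grip_width': 0.0944165799444401}
```

View pics/side0.png

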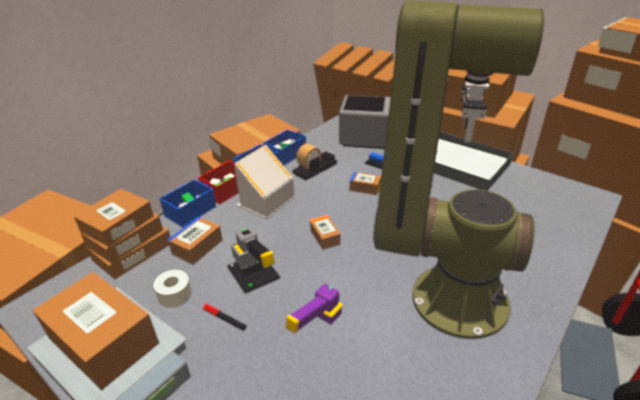

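View pics/top0.png

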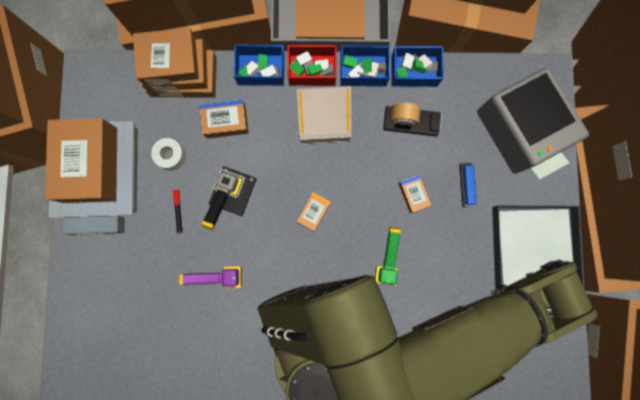

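The side view shows the robot, the stand at (265,180), the holster at (253,262), the small carton at (324,230), and the purple decoy at (315,308). In the top view, the cartons are at (313,211), (415,194, blue band) and (222,117, large, blue band). The readers are the black one in its holster at (225,195), plus purple (210,279) and green (390,257), which aren't meant. The carton at (313,211) seems to be the orange-banded one, so I'll confirm with crops.

Run:
```python
import cv2
a=cv2.imread("pics/top0.png");b=cv2.imread("pics/side0.png")
cv2.imwrite("pics/c1.png",cv2.resize(a[80:235,195:365],None,fx=3.8,fy=3.8,interpolation=cv2.INTER_CUBIC))
cv2.imwrite("pics/c2.png",cv2.resize(b[140:300,220:350],None,fx=3.7,fy=3.7,interpolation=cv2.INTER_CUBIC))
```

```text
(no output)
```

View pics/c1.png

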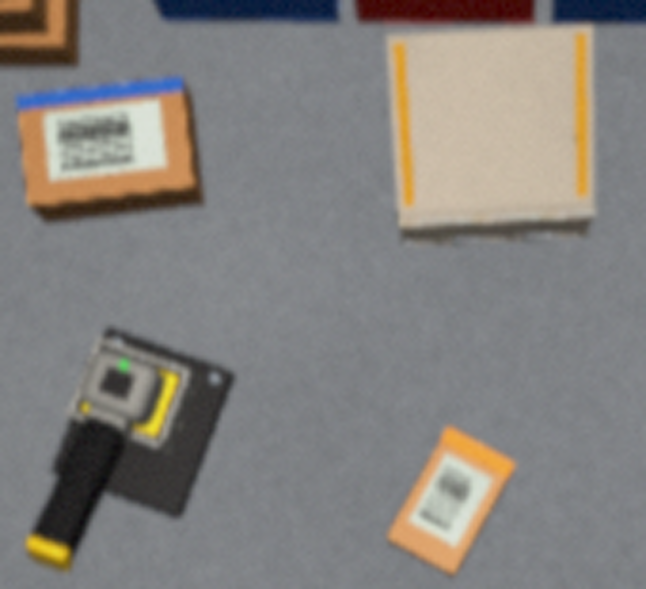

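View pics/c2.png

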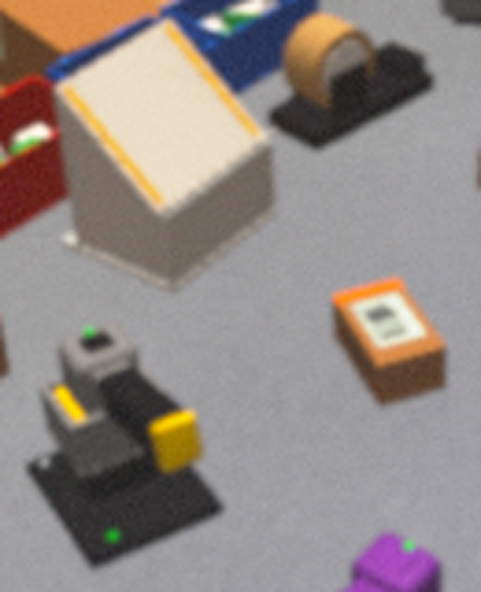

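The crop confirms it: the carton at (313,211) has the orange band at its upper-right end. The black reader stands in its holster with the handle pointing down-left. I need one more close composite of the holster.

Run:
```python
import cv2,numpy as np
a=cv2.imread("pics/top0.png");b=cv2.imread("pics/side0.png")
r=lambda m:cv2.resize(m,None,fx=7,fy=7,interpolation=cv2.INTER_CUBIC)
cv2.imwrite("pics/c3.png",np.hstack([r(a[160:230,200:260]),r(b[228:298,228:282])]))
```

```text
(no output)
```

View pics/c3.png

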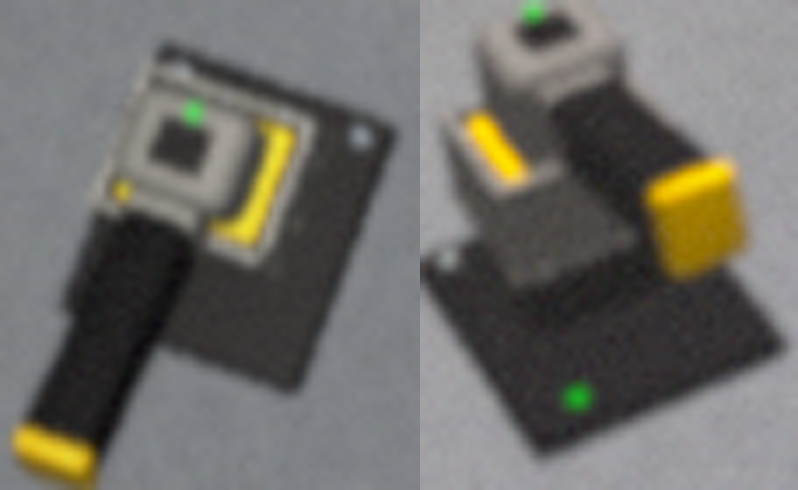

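Side and top agree. The cup rim corners are at (148,55), (315,122) and (262,265), the head top is at (183,150), and the butt is at (55,458) in the left crop. Now I'll fit the poses.

```bash
cat > h.py <<'E'
import numpy as np
from scipy.optimize import least_squares
from scipy.spatial.transform import Rotation as Ro
from station import *
CI={n:camera_info(n) for n in("side","top")}
def proj(n,P):
    c=CI[n];p=np.asarray(P)@np.array(c["R"]).T+np.array(c["t"]);s=p[:,:2]/p[:,2:]
    s=s*(1+c["k1"]*(s**2).sum(1,keepdims=True));K=np.array(c["K"]);return s*[K[0,0],K[1,1]]+K[:2,2]
def px(pts,sc,off): return (np.array(pts)+.5)/sc-.5+np.array(off)
def fit(obs,guess):  # obs: list of (cam, local pts, pixels); returns x,y,yaw
    def f(v):
        R=Ro.from_euler('z',v[2]).as_matrix()
        return np.concatenate([(proj(n,np.array(L)@R.T+[v[0],v[1],0])-p).ravel() for n,L,p in obs])
    r=least_squares(f,guess,loss='soft_l1');return r.x,r.fun.reshape(-1,2)
a=np.radians(40)
Rs=np.array([[np.cos(a),0,-np.sin(a)],[0,1,0],[np.sin(a),0,np.cos(a)]])
def state():
    o=get_obs();return o,np.array(o["ee_pos"]),Ro.from_euler('xyz',o["eef_rot"])
def move(pos,R):
    "shift (cm) and turn (5deg) from the measured pose"
    o,p,r=state();d=r.inv().apply(np.array(pos)-p)*100;t=(r.inv()*R).as_rotvec(degrees=True)/5
    print("turn",t.round(2),"shift",d.round(2),"t",o["time_s"])
def toolR(ydir,xdir):
    y=np.array(ydir)/np.linalg.norm(ydir);x=np.array(xdir)-np.dot(xdir,y)*y;x/=np.linalg.norm(x)
    return Ro.from_matrix(np.c_[x,y,np.cross(x,y)])
E
python3 - <<'E'
from h import *
np.set_printoptions(precision=4,suppress=True)
T=lambda p:px(p,3.8,(195,80)); S=lambda p:px(p,3.7,(220,140))
# carton: top-face corners (+x,+y)(+x,-y)(-x,-y)(-x,+y)
c,rc=fit([("top",[(.05,.03,.045),(.05,-.03,.045),(-.05,-.03,.045),(-.05,.03,.045)],T([(449,427),(516,465),(452,575),(388,538)])),
 ("side",[(.05,.03,.045),(.05,-.03,.045),(-.05,-.03,.045),(-.05,.03,.045)],S([(332,295),(402,279),(445,347),(382,363)]))],[.45,0,-.5])
print("carton",c,rc.ravel())
L=[tuple(Rs@np.array(q)+[-.012,0,.116]) for q in [(.09,.075,0),(.09,-.075,0),(-.052,.075,.018),(-.052,-.075,.018)]]
s,rs=fit([("top",L,T([(388,37),(592,25),(402,225),(595,214)])),("side",L,S([(57,88),(172,15),(163,212),(272,145)]))],[.7,0,0])
print("stand",s,rs.ravel())
T=lambda p:px(p,7,(200,160)); S=lambda p:px(np.array(p)-[420,0],7,(228,228))
h,rh=fit([("top",[(.032,.038,.095),(.032,-.038,.095),(-.032,-.038,.095),(0,0,.14),(-.1344,0,.1465)],T([(148,55),(315,122),(262,265),(183,150),(55,458)])),
("side",[(0,0,.14),(-.1344,0,.1465)],S([(548,34),(697,220)]))],[.5,.25,-.4])
print("holster",h,rh.ravel())
E
```

```text
carton [ 0.4368  0.0122 -0.5127] [-0.1922 -0.3441 -0.0915 -0.3462 -0.0661  0.3298 -1.0557 -0.0672  0.8781
 -0.3962 -0.1356 -0.6893  1.3794 -0.4917 -0.3624  0.3161]
stand [ 0.7098 -0.0181  0.0551] [-0.8546 -0.3981 -0.0014  0.1915 -1.4584 -0.2882 -0.2073  0.0659 -0.1406
 -0.692  -0.1296  0.4084  1.9445 -2.1335  1.9139 -4.9128]
holster [ 0.5142  0.2526 -0.3623] [-0.3654 -0.0931  0.5296 -0.2242 -0.3642  0.1919 -0.2279 -0.9628 -1.2403
  0.5573  0.4685 -1.1215  0.5318 -0.2686]
```

Run:
```python
from h import *
import cv2
np.set_printoptions(precision=4,suppress=True)
T=lambda p:px(p,3.8,(195,80)); S=lambda p:px(p,3.7,(220,140))
loc=lambda Q:[tuple(Rs@np.array(q)+[-.012,0,.116]) for q in Q]
L=loc([(.09,.075,0),(.09,-.075,0),(-.052,.075,.018),(-.052,-.075,.018)])
s,rs=fit([("top",L,T([(388,37),(592,25),(402,225),(595,214)])),("side",L[:2],S([(57,88),(172,15)]))],[.7,0,0])
print("stand",s,rs.ravel())
R=Ro.from_euler('z',s[2]).as_matrix()
def out(n,box,sc):
    x0,y0,x1,y1=box;im=cv2.resize(cv2.imread(f"pics/{n}0.png")[y0:y1,x0:x1],None,fx=sc,fy=sc,interpolation=cv2.INTER_CUBIC)
    P=loc([(.09,.075,0),(.09,-.075,0),(-.05,-.075,0),(-.05,.075,0),(-.05,-.075,.018),(-.05,.075,.018)])
    u=(proj(n,np.array(P)@R.T+[s[0],s[1],0])-[x0,y0]+.5)*sc-.5
    for i,q in enumerate(u): cv2.circle(im,tuple(int(k) for k in q.round()),2,((0,0,255) if i<4 else (255,0,0)),-1)
    return im
A=out("top",(290,80,360,148),5.7);B=out("side",(230,140,300,220),5.7)
H=max(len(A),len(B));A=cv2.copyMakeBorder(A,0,H-len(A),0,0,0)
cv2.imwrite("pics/c4.png",np.hstack([A,B]));print(A.shape)
```

```text
stand [ 0.7095 -0.0196  0.0662] [-0.525   0.0025  0.2932  0.0046 -0.678   0.0731  0.5376 -0.1401  0.3144
 -0.7018 -0.0756  0.2736]
(456, 399, 3)
```

View pics/c4.png

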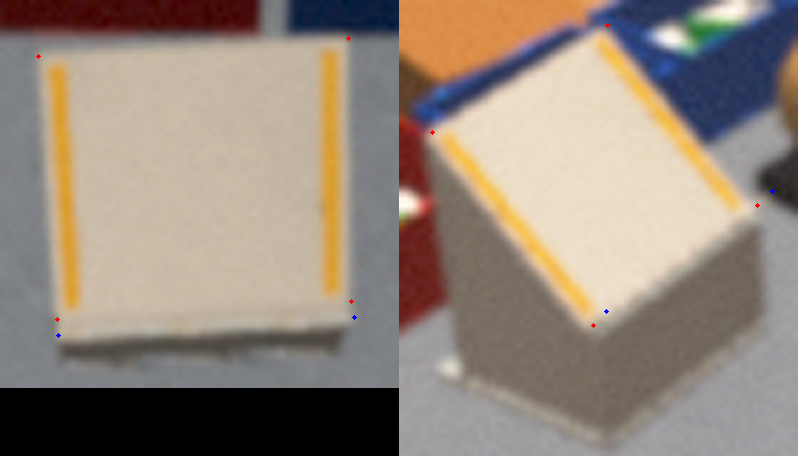

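The stand model fits the picture: the red dots lie on the plate's corners, and the lip is seen almost edge-on from the side. Now I'll work out the carton grasp.

```bash
cat >> h.py <<'E'
Z=lambda v:Ro.from_euler('z',v).as_matrix()
C=np.array([.4368,.0122,0]);CY=-.5127
ST=np.array([.7095,-.019,0]);SY=.061
SR=Z(SY)@Rs;SEAT=ST+Z(SY)@[-.012,0,.116]
HO=np.array([.5142,.2526,0]);HR=Z(-.3623)
def carton(h): return C+[0,0,h],toolR([0,0,-1],Z(CY)[:,1])      # h = TCP height
def onseat(up,out): return SEAT+SR@[up,0,out],toolR(-SR[:,2],SR[:,1])  # TCP in seat frame
def reader(dz,t=0): # grip with tool tilted t about reader y; TCP 19 mm beyond grip point
    y=HR@[np.sin(t),0,-np.cos(t)];return HO+HR@[-.062,0,.127+dz]+.019*y,toolR(y,HR[:,1])
E
python3 - <<'E'
from h import *
move(*carton(.15)); print(SEAT)
E
```

```text
turn [-1.000e-02 -2.502e+01 -1.000e-02] shift [-37.24   5.53  39.94] t 0.1
[ 0.69752232 -0.01973155  0.116     ]
```

Call:
{"fn": "send_rows", "kwargs": {
  "series": "0 -25 0 -37.2 5.5 39.9 1;0 -25 0 -37.2 5.5 39.9 1;0 -25 0 -37.2 5.5 39.9 1;0 -25 0 -37.2 5.5 39.9 1;0 -25 0 -37.2 5.5 39.9 1;0 -25 0 -37.2 5.5 39.9 1;0 -25 0 -37.2 5.5 39.9 1;0 -25 0 -37.2 5.5 39.9 1;0 -25 0 -37.2 5.5 39.9 1;0 -25 0 -37.2 5.5 39.9 1",
  "newtons": 25
}}

```text
time_s: 0.93
ee_pos: [0.3889, -0.1084, 0.1635]
eef_rot: [-1.571, -0.0, 0.131]
force: [1.1, 0.0, -0.2]
grip_width: 0.094
```

Run:
```python
from h import *
move(*carton(.10)); print(state()[0]['qpos'])
```

```text
turn [  0.   -10.62   0.  ] shift [ 6.32  6.35 11.33] t 0.9333
[-3.62597855e-01  1.27686773e-02  1.95622712e+00 -1.65251608e-05
  1.17239072e+00 -4.93558684e-01]
```

Call:
{"fn": "send_rows", "kwargs": {
  "series": "0 -10.6 0 6.3 6.3 11.3 1;0 -10.6 0 6.3 6.3 11.3 1;0 -10.6 0 6.3 6.3 11.3 1;0 -10.6 0 6.3 6.3 11.3 1;0 -10.6 0 6.3 6.3 11.3 1;0 -10.6 0 6.3 6.3 11.3 1;0 -10.6 0 6.3 6.3 11.3 1;0 -10.6 0 6.3 6.3 11.3 1;0 -10.6 0 6.3 6.3 11.3 1;0 -10.6 0 6.3 6.3 11.3 1"
}}

```text
time_s: 1.77
ee_pos: [0.4371, 0.0096, 0.1005]
eef_rot: [-1.57, 0.0, 1.048]
force: [-0.1, -0.4, -0.1]
grip_width: 0.0942
```

Run:
```python
from h import *
move(*carton(.008)); print(state()[0]['qpos'])
```

```text
turn [-0.   -0.12 -0.  ] shift [0.21 9.25 0.16] t 1.7667
[-6.19584625e-02  1.77256496e-01  1.94032391e+00  1.59804036e-05
  1.02439565e+00 -1.10984478e+00]
```

Call:
{"fn": "send_rows", "kwargs": {
  "series": "0 0 0 0.1 3 0.1 1;0 0 0 0.1 6 0.1 1;0 0 0 0.1 8 0.1 1;0 0 0 0.1 9.2 0.1 1;0 0 0 0.1 9.2 0.1 1;0 0 0 0.1 9.2 0.1 1;0 0 0 0.1 9.2 0.1 0.1;0 0 0 0.1 9.2 0.1 0.1;0 0 0 0.1 9.2 0.1 0.1;0 0 0 0.1 9.2 0.1 0.1"
}}

```text
time_s: 2.6
ee_pos: [0.4372, 0.0109, 0.0093]
eef_rot: [-1.572, -0.001, 1.05]
force: [0.8, 0.7, -0.4]
grip_width: 0.0706
```

Call:
{"fn": "send_rows", "kwargs": {
  "series": "0 0 0 0 0 0 -0.5;0 0 0 0 0 0 -0.5;0 0 0 0 0 0 -0.5;0 0 0 0 0 0 -0.5;0 0 0 0 0 0 -0.5;0 0 0 0 0 0 -0.5;0 0 0 0 0 0 -0.5;0 0 0 0 0 0 -0.5;0 0 0 0 0 0 -0.5;0 0 0 0 0 0 -0.5"
}}

```text
time_s: 3.43
ee_pos: [0.4372, 0.011, 0.009]
eef_rot: [-1.571, -0.0, 1.05]
force: [-0.9, 0.4, 6.1]
grip_width: 0.0598
```

Run:
```python
from h import *
move(*carton(.2)); o,p,r=state(); print(o['qpos'],p, o['force'],o['grip_width'])
```

```text
turn [ 0.01 -0.09  0.  ] shift [  0.1  -19.1    0.08] t 3.4333
[-5.87900895e-02  3.43587831e-01  1.99753692e+00  1.50628731e-04
  7.99830253e-01 -1.10886553e+00] [0.43715221 0.01096276 0.00899225] [-0.91897285  0.35860626  6.09368082] 0.05978218968275984
```

Call:
{"fn": "send_rows", "kwargs": {
  "series": "0 0 0 0 -1 0 -0.5;0 0 0 0 -3 0 -0.5;0 0 0 0 -6 0 -0.5;0 0 0 0 -9 0 -0.5;0 0 0 0 -12 0 -0.5;0 0 0 0 -15 0 -0.5;0 0 0 0 -18 0 -0.5;0 0 0 0 -20 0 -0.5;0 0 0 0 -22 0 -0.5;0 0 0 0 -22 0 -0.5"
}}

```text
time_s: 4.27
ee_pos: [0.4377, 0.0109, 0.2325]
eef_rot: [-1.576, -0.002, 1.05]
force: [1.3, 0.5, -0.1]
grip_width: 0.0603
```

Run:
```python
from h import *
o,p,r=state(); print(o['qpos'],p, o['force'],o['grip_width'])
move(*onseat(.012,.09));print(onseat(.012,.09)[0])
```

```text
[-5.88595347e-02  2.03112388e-02  1.78135252e+00 -4.03097022e-05
  1.33456517e+00 -1.10887192e+00] [0.43773205 0.01085837 0.23246868] [ 1.32381552  0.54725945 -0.11754524] 0.06026557974325252
turn [-7.71 -6.39 -2.32] shift [  7.59   4.1  -19.97] t 4.2667
[ 0.64895447 -0.02269787  0.19265745]
```

Call:
{"fn": "send_rows", "kwargs": {
  "series": "-1 -0.8 -0.3 1 -0.5 -2 -0.5;-2 -1.6 -0.6 2 -1 -5 -0.5;-3.1 -2.6 -0.9 3 -1 -8 -0.5;-4.2 -3.5 -1.3 4 -1 -10 -0.5;-5.3 -4.4 -1.6 5 -1 -12 -0.5;-6.4 -5.3 -1.9 6 0 -14 -0.5;-7.4 -6.1 -2.2 6.6 1 -16 -0.5;-7.7 -6.4 -2.3 7.2 2 -18 -0.5;-7.7 -6.4 -2.3 7.6 3 -19 -0.5;-7.7 -6.4 -2.3 7.6 4.1 -20 -0.5"
}}

```text
time_s: 5.1
ee_pos: [0.6479, -0.0229, 0.1854]
eef_rot: [-2.26, 0.0, 1.632]
force: [0.3, 0.0, -1.9]
grip_width: 0.06
```

Run:
```python
from h import *
import cv2
for n in("side","top"): cv2.imwrite(f"pics/{n}1.png",camera(n)[:,:,::-1])
a=cv2.imread("pics/side1.png")[90:230,210:350];b=cv2.imread("pics/top1.png")[60:200,265:405]
cv2.imwrite("pics/c5.png",cv2.resize(np.hstack([a,b]),None,fx=2.8,fy=2.8,interpolation=cv2.INTER_CUBIC))
o,p,r=state(); print(o['qpos'],p, o['force'],o['grip_width'])
move(*onseat(.010,.03))
```

```text
[-0.14703816  0.22946731  1.81564707  0.31308009  0.43937342 -2.01705399] [ 0.64738291 -0.0230399   0.18420765] [-0.37192486 -1.45509766 -3.14217007] 0.0597748657615183
turn [-0.13 -0.01  0.  ] shift [ 0.02  5.45 -0.53] t 5.2
```

View pics/c5.png

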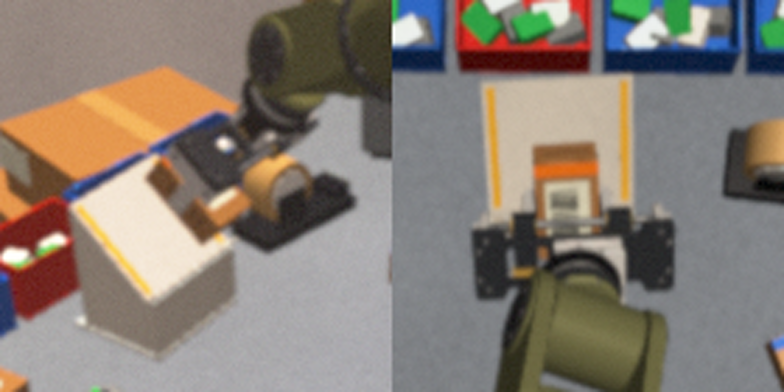

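The carton is held squarely over the plate, with the band end up the slope and the label visible. Now I'll descend to about 20 mm off the plate.

Call:
{"fn": "send_rows", "kwargs": {
  "series": "-0.1 0 0 0 1 -0.3 -0.5;-0.1 0 0 0 2 -0.5 -0.5;-0.1 0 0 0 3 -0.5 -0.5;-0.1 0 0 0 4 -0.5 -0.5;-0.1 0 0 0 4.5 -0.5 -0.5;-0.1 0 0 0 5 -0.5 -0.5;-0.1 0 0 0 5 -0.5 -0.5;-0.1 0 0 0 5 -0.5 -0.5;-0.1 0 0 0 5 -0.5 -0.5;-0.1 0 0 0 5 -0.5 -0.5"
}}

```text
time_s: 6.03
ee_pos: [0.6839, -0.0206, 0.1528]
eef_rot: [-2.272, 0.001, 1.632]
force: [-0.4, -0.1, -2.1]
grip_width: 0.0598
```

Run:
```python
from h import *
o,p,r=state(); print(o['qpos'],p, o['force'],o['grip_width'],(SR.T@(p-SEAT)*1000).round(1))
move(*onseat(.006,.012))
```

```text
[-0.13270697  0.34464294  1.75424528  0.34811849  0.37127421 -2.0462282 ] [ 0.68387079 -0.02057459  0.15283648] [-0.36677389 -0.14342896 -2.05374453] 0.05983365582446194 [13.2 -0.  37. ]
turn [ 0.03  0.01 -0.  ] shift [0.   2.5  0.73] t 6.0333
```

Call:
{"fn": "send_rows", "kwargs": {
  "series": "0 0 0 0 0.3 0.1 -0.5;0 0 0 0 0.6 0.2 -0.5;0 0 0 0 0.9 0.3 -0.5;0 0 0 0 1.2 0.4 -0.5;0 0 0 0 1.5 0.5 -0.5;0 0 0 0 1.8 0.6 -0.5;0 0 0 0 2.1 0.6 -0.5;0 0 0 0 2.3 0.6 -0.5;0 0 0 0 2.4 0.6 -0.5;0 0 0 0 2.4 0.6 -0.5"
}}

```text
time_s: 6.87
ee_pos: [0.6948, -0.0198, 0.1299]
eef_rot: [-2.271, 0.001, 1.632]
force: [-0.7, -0.9, -1.8]
grip_width: 0.0596
```

```bash
cat >> h.py <<'E'
def rep():
    o,p,r=state();print(o['qpos'].round(3),p.round(4),"F seat",(SR.T@o['force']).round(2),o['grip_width'].round(4),"seat mm",(SR.T@(p-SEAT)*1000).round(1),o['time_s'])
E
python3 - <<'E'
from h import *
rep();move(*onseat(.002,.009))
E
```

```text
Traceback (most recent call last):
  File "h.py", line 36, in rep
    o,p,r=state();print(o['qpos'].round(3),p.round(4),"F seat",(SR.T@o['force']).round(2),o['grip_width'].round(4),"seat mm",(SR.T@(p-SEAT)*1000).round(1),o['time_s'])
                                                                                          ^^^^^^^^^^^^^^^^^^^^^
AttributeError: 'float' object has no attribute 'round'
```

Call:
{"fn": "send_rows", "kwargs": {
  "series": "0 0 0 0 0.05 0 -0.5;0 0 0 0 0.1 0 -0.5;0 0 0 0 0.15 0 -0.5;0 0 0 0 0.2 0 -0.5;0 0 0 0 0.25 0 -0.5;0 0 0 0 0.3 0 -0.5;0 0 0 0 0.3 0 -0.5;0 0 0 0 0.3 0 -0.5;0 0 0 0 0.3 0 -0.5;0 0 0 0 0.3 0 -0.5"
}}

```text
time_s: 7.7
ee_pos: [0.6966, -0.0197, 0.1278]
eef_rot: [-2.271, 0.001, 1.632]
force: [0.6, -0.1, -2.2]
grip_width: 0.0599
```

```bash
sed -i "s/o\['grip_width'\].round(4)/round(o['grip_width'],4)/" h.py
python3 - <<'E'
from h import *
rep()
E
```

```text
[-0.128  0.406  1.735  0.381  0.331 -2.079] [ 0.6966 -0.0197  0.1278] F seat [-0.95 -0.1  -2.12] 0.0599 seat mm [6.9 0.1 9.6] 7.7
```

Not touching yet. I'll go 2 mm further down, then slide toward the lip.

Call:
{"fn": "send_rows", "kwargs": {
  "series": "0 0 0 0 0.03 0 -0.5;0 0 0 0 0.06 0 -0.5;0 0 0 0 0.09 0 -0.5;0 0 0 0 0.12 0 -0.5;0 0 0 0 0.15 0 -0.5;0 0 0 0 0.18 0 -0.5;0 0 0 0 0.2 0 -0.5;0 0 0 0 0.2 0 -0.5;0 0 0 0 0.2 0 -0.5;0 0 0 0 0.2 0 -0.5"
}}

```text
time_s: 8.53
ee_pos: [0.6973, -0.0197, 0.1271]
eef_rot: [-2.271, 0.0, 1.632]
force: [-23.8, -1.2, 14.9]
grip_width: 0.0598
```

Run:
```python
from h import *
rep()
```

```text
[-0.128  0.409  1.734  0.382  0.33  -2.08 ] [ 0.6973 -0.0197  0.1271] F seat [-8.68  0.22 26.77] 0.0598 seat mm [7.  0.  8.7] 8.5333
```

Call:
{"fn": "send_rows", "kwargs": {
  "series": "0 0 0 0 -0.1 0 -0.5;0 0 0 0 -0.1 0 -0.5;0 0 0 0 -0.1 0.1 -0.5;0 0 0 0 -0.1 0.2 -0.5;0 0 0 0 -0.1 0.3 -0.5;0 0 0 0 -0.1 0.4 -0.5;0 0 0 0 -0.1 0.45 -0.5;0 0 0 0 -0.1 0.5 -0.5;0 0 0 0 -0.1 0.5 -0.5;0 0 0 0 -0.1 0.5 -0.5"
}}

```text
time_s: 9.37
ee_pos: [0.6935, -0.02, 0.124]
eef_rot: [-2.271, 0.001, 1.632]
force: [-1.7, 0.2, 4.7]
grip_width: 0.06
```

Run:
```python
from h import *
rep()
```

```text
[-0.129  0.406  1.746  0.396  0.321 -2.095] [ 0.6935 -0.02    0.124 ] F seat [1.76 0.31 4.66] 0.06 seat mm [2.1 0.  8.7] 9.3667
```

Light plate contact, now 2 mm from nominal. I'll ease down to the lip.

Call:
{"fn": "send_rows", "kwargs": {
  "series": "0 0 0 0 0 0.05 -0.5;0 0 0 0 0 0.1 -0.5;0 0 0 0 0 0.15 -0.5;0 0 0 0 0 0.2 -0.5;0 0 0 0 0 0.22 -0.5;0 0 0 0 0 0.24 -0.5;0 0 0 0 0 0.26 -0.5;0 0 0 0 0 0.28 -0.5;0 0 0 0 0 0.3 -0.5;0 0 0 0 0 0.3 -0.5"
}}

```text
time_s: 10.2
ee_pos: [0.6924, -0.0201, 0.1234]
eef_rot: [-2.275, 0.001, 1.631]
force: [7.6, 1.3, 5.1]
grip_width: 0.0599
```

Run:
```python
from h import *
rep()
```

```text
[-0.13   0.404  1.752  0.405  0.314 -2.104] [ 0.6924 -0.0201  0.1234] F seat [ 9.17  0.88 -0.97] 0.0599 seat mm [ 0.8 -0.1  9. ] 10.2
```

Call:
{"fn": "send_rows", "kwargs": {
  "series": "0 0 0 0 0 -0.1 -0.5;0 0 0 0 0 -0.1 -0.5;0 0 0 0 0 -0.1 0.3;0 0 0 0 0 -0.1 0.4;0 0 0 0 0 -0.1 0.6;0 0 0 0 0 -0.1 0.8;0 0 0 0 0 -0.1 0.9;0 0 0 0 0 -0.1 0.9;0 0 0 0 0 -0.1 0.9;0 0 0 0 0 -0.1 0.9"
}}

```text
time_s: 11.03
ee_pos: [0.6919, -0.02, 0.1225]
eef_rot: [-2.271, 0.001, 1.632]
force: [-0.9, -0.7, -0.7]
grip_width: 0.0895
```

Call:
{"fn": "send_rows", "kwargs": {
  "series": "0 0 0 0 -0.3 0 0.9;0 0 0 0 -1 0 0.9;0 0 0 0 -2 0 0.9;0 0 0 0 -4 0 0.9;0 0 0 0 -6 0 0.9;0 0 0 0 -8 0 0.9;0 0 0 0 -11 0 0.9;0 0 0 0 -14 0 0.9;0 0 0 0 -15 0 0.9;0 0 0 0 -15 0 0.9"
}}

```text
time_s: 11.87
ee_pos: [0.5951, -0.0261, 0.2404]
eef_rot: [-2.276, 0.002, 1.632]
force: [0.2, -0.2, -0.3]
grip_width: 0.0891
```

Run:
```python
from h import *
import cv2
rep()
for n in("side","top"): cv2.imwrite(f"pics/{n}2.png",camera(n)[:,:,::-1])
a=cv2.imread("pics/side2.png")[130:235,220:310];b=cv2.imread("pics/top2.png")[65:170,275:365]
cv2.imwrite("pics/c6.png",cv2.resize(np.hstack([a,b]),None,fx=4.4,fy=4.4,interpolation=cv2.INTER_CUBIC))
p,R=reader(.15); print(p); move(p,R)
```

```text
[-0.173  0.04   1.898  0.299  0.532 -2.011] [ 0.5951 -0.0261  0.2404] F seat [-0.04 -0.2  -0.34] 0.0891 seat mm [ 1.300e+00 -1.000e-01  1.613e+02] 11.8667
[0.45622478 0.2745744  0.258     ]
turn [7.91 4.65 1.69] shift [30.84 -9.4   7.87] t 11.9667
```

View pics/c6.png

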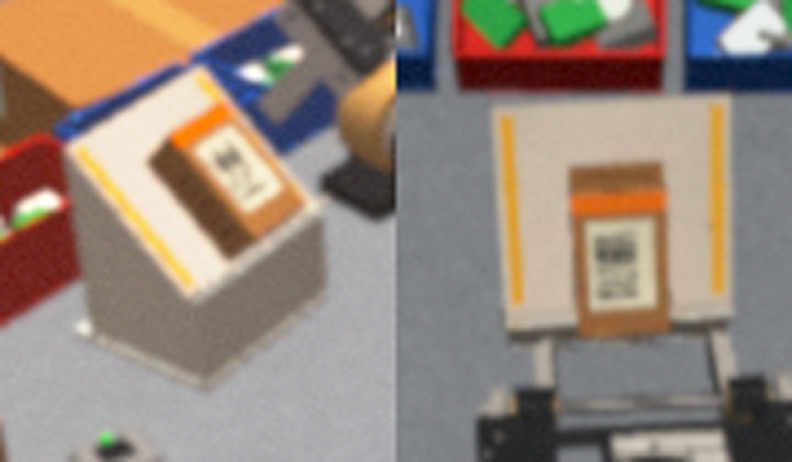

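The carton is seated square and centred against the lip with its label up, and it's released. Next is the reader.

Call:
{"fn": "send_rows", "kwargs": {
  "series": "0 0 0 1 -3 0 0.9;0.8 0.5 0.2 4 -6 1 0.9;1.6 0.9 0.3 8 -9 2 0.9;2.4 1.4 0.5 12 -9.4 3 0.9;3.3 2 0.7 16 -9.4 4 0.9;4.3 2.5 0.9 20 -9.4 5 0.9;5.3 3.1 1.1 24 -9.4 6 0.9;6.3 3.7 1.4 27 -9.4 7 0.9;7.3 4.3 1.6 30 -9.4 7.7 0.9;7.9 4.6 1.7 30.8 -9.4 7.9 0.9",
  "newtons": 55
}}

```text
time_s: 12.8
ee_pos: [0.4544, 0.2789, 0.2548]
eef_rot: [-1.564, 0.006, 1.214]
force: [-1.0, -0.9, -1.1]
grip_width: 0.0895
```

Run:
```python
from h import *
rep();move(*reader(.06))
```

```text
[ 4.810e-01  2.340e-01  1.490e+00  1.000e-03  1.427e+00 -7.330e-01] [0.4544 0.2789 0.2548] F seat [-1.5  -0.83 -0.17] 0.0895 seat mm [-82.8 312.9 250.6] 12.8
turn [-0.08  0.06 -0.07] shift [-0.29  8.68 -0.39] t 12.8
```

Call:
{"fn": "send_rows", "kwargs": {
  "series": "0 0 0 0 2 0 0.9;0 0 0 0 4 0 0.9;0 0 0 0 6 0 0.9;0 0 0 0 7 0 0.9;0 0 0 0 8 0 0.7;0 0 0 0 8.7 0 0.5;0 0 0 0 8.7 0 0.3;0 0 0 0 8.7 0 0.2;0 0 0 0 8.7 0 0.2;0 0 0 0 8.7 0 0.2"
}}

```text
time_s: 13.63
ee_pos: [0.4562, 0.2741, 0.1719]
eef_rot: [-1.573, 0.001, 1.213]
force: [-0.9, -0.6, -1.1]
grip_width: 0.057
```

Run:
```python
from h import *
import cv2
rep();move(*reader(0))
for n in("side","top"): cv2.imwrite(f"pics/{n}3.png",camera(n)[:,:,::-1])
a=cv2.imread("pics/side3.png")[200:300,215:305];b=cv2.imread("pics/top3.png")[145:245,185:275]
cv2.imwrite("pics/c7.png",cv2.resize(np.hstack([a,b]),None,fx=4.4,fy=4.4,interpolation=cv2.INTER_CUBIC))
```

```text
[ 0.473  0.29   1.614 -0.002  1.236 -0.739] [0.4562 0.2741 0.1719] F seat [-1.39 -0.51 -0.23] 0.057 seat mm [-134.9  308.   186.1] 13.6333
turn [ 0.02  0.05 -0.01] shift [0.05 6.39 0.03] t 13.6333
```

View pics/c7.png

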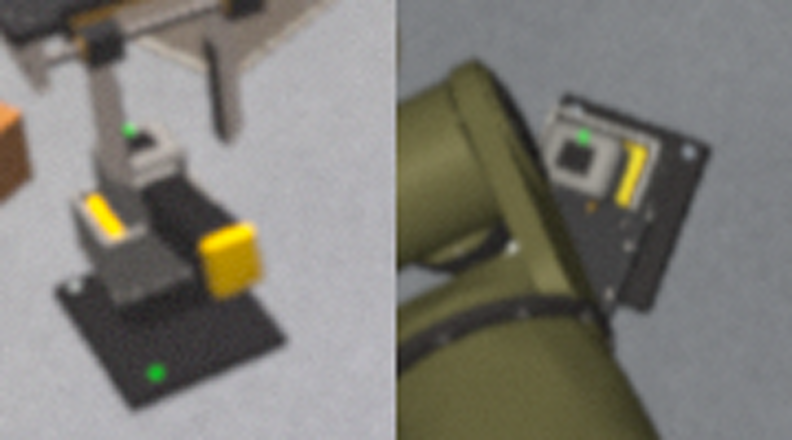

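The open fingers straddle the handle. I'll lower 64 mm and close.

Call:
{"fn": "send_rows", "kwargs": {
  "series": "0 0 0 0 1 0 0.2;0 0 0 0 2.2 0 0.2;0 0 0 0 3.4 0 0.2;0 0 0 0 4.6 0 0.2;0 0 0 0 5.6 0 0.2;0 0 0 0 6.2 0 0.2;0 0 0 0 6.4 0 0.2;0 0 0 0 6.4 0 0.2;0 0 0 0 6.4 0 0.2;0 0 0 0 6.4 0 0.2"
}}

```text
time_s: 14.57
ee_pos: [0.4562, 0.274, 0.1076]
eef_rot: [-1.573, 0.001, 1.213]
force: [0.1, -0.7, -0.3]
grip_width: 0.0568
```

Call:
{"fn": "send_rows", "kwargs": {
  "series": "0 0 0 0 0 0 0;0 0 0 0 0 0 -0.2;0 0 0 0 0 0 -0.3;0 0 0 0 0 0 -0.5;0 0 0 0 0 0 -0.9;0 0 0 0 0 0 -0.9;0 0 0 0 0 0 -0.9;0 0 0 0 0 0 -0.9;0 0 0 0 0 0 -0.9;0 0 0 0 0 0 -0.9"
}}

```text
time_s: 15.4
ee_pos: [0.456, 0.2739, 0.1071]
eef_rot: [-1.572, 0.002, 1.213]
force: [-1.0, -0.6, 2.5]
grip_width: 0.0295
```

Run:
```python
from h import *
rep();move(*reader(0)); print(get_obs()['force'],get_obs()['moment'])
```

```text
[ 0.473  0.364  1.679 -0.002  1.099 -0.739] [0.456  0.2739 0.1071] F seat [ 0.8  -0.52  2.62] 0.0295 seat mm [-176.7  307.8  136.7] 15.4
turn [ 0.01  0.05 -0.02] shift [ 0.08 -0.09  0.  ] t 15.4
[-1.03714417 -0.58381724  2.52722107] [ 0.09314066 -0.12950588 -0.00184638]
```

Call:
{"fn": "send_rows", "kwargs": {
  "series": "0 0 0 0 -0.4 0 -0.9;0 0 0 0 -1 0 -0.9;0 0 0 0 -2 0 -0.9;0 0 0 0 -3.2 0 -0.9;0 0 0 0 -4.6 0 -0.9;0 0 0 0 -6 0 -0.9;0 0 0 0 -8 0 -0.9;0 0 0 0 -10.5 0 -0.9;0 0 0 0 -13 0 -0.9;0 0 0 0 -15 0 -0.9"
}}

```text
time_s: 16.23
ee_pos: [0.4558, 0.2742, 0.2599]
eef_rot: [-1.573, 0.001, 1.213]
force: [-0.6, 0.6, -1.6]
grip_width: 0.0297
```

```bash
cat >> h.py <<'E'
def aim(dist): # TCP for window `dist` off the label, reader axes = seat axes, tool as gripped (grip = TCP - 19mm along tool y)
    g=SEAT+SR@[-.062,0,.045+dist+.0716];return g-.019*SR[:,2],toolR(-SR[:,2],SR[:,1])
E
python3 - <<'E'
from h import *
rep(); print(get_obs()['force'],get_obs()['moment']); move(*aim(.20)); print(aim(.2)[0],aim(.12)[0])
E
```

```text
[ 0.474  0.222  1.493 -0.002  1.426 -0.739] [0.4558 0.2742 0.2599] F seat [-1.43  0.64 -0.87] 0.0297 seat mm [-78.6 308.1 253.8] 16.2333
[-0.57139163  0.60284889 -1.58754424] [ 0.01993983 -0.0774132   0.02395525]
turn [-7.86 -4.6  -1.69] shift [-28.77  -4.38 -11.14] t 16.2333
[ 0.4591781  -0.0342886   0.30412199] [ 0.51050546 -0.03115375  0.24283844]
```

Call:
{"fn": "send_rows", "kwargs": {
  "series": "0 0 0 -0.5 -0.4 0 -0.9;-0.3 -0.2 0 -1.5 -1 -0.4 -0.9;-0.8 -0.5 -0.2 -3 -1.6 -1 -0.9;-1.3 -0.8 -0.3 -4.7 -2.2 -1.7 -0.9;-1.8 -1.1 -0.4 -6.5 -2.8 -2.4 -0.9;-2.3 -1.4 -0.5 -8.3 -3.4 -3.1 -0.9;-2.8 -1.7 -0.6 -10.1 -4 -3.8 -0.9;-3.3 -2 -0.7 -11.9 -4.4 -4.5 -0.9;-3.8 -2.2 -0.8 -13.6 -4.4 -5.2 -0.9;-4.3 -2.5 -0.9 -15.2 -4.4 -5.9 -0.9"
}}

```text
time_s: 17.07
ee_pos: [0.4572, 0.11, 0.3009]
eef_rot: [-1.954, -0.033, 1.441]
force: [0.9, 0.4, -2.8]
grip_width: 0.0295
```

Run:
```python
from h import *
rep(); move(*aim(.20))
```

```text
[ 0.214 -0.163  1.839 -0.11   1.094 -1.188] [0.4572 0.11   0.3009] F seat [-1.13  0.37 -2.72] 0.0295 seat mm [-58.9 144.2 290.8] 17.0667
turn [-3.56 -2.07 -0.8 ] shift [-14.27   0.04  -2.21] t 17.0667
```

Call:
{"fn": "send_rows", "kwargs": {
  "series": "-0.5 -0.3 -0.1 -1.8 0 -0.2 -0.9;-1 -0.6 -0.2 -3.8 0 -0.5 -0.9;-1.5 -0.9 -0.3 -5.8 0 -0.8 -0.9;-2 -1.2 -0.4 -7.8 0 -1.1 -0.9;-2.5 -1.5 -0.5 -9.6 0 -1.4 -0.9;-2.9 -1.7 -0.6 -11.2 0 -1.7 -0.9;-3.2 -1.9 -0.7 -12.5 0 -1.9 -0.9;-3.4 -2 -0.8 -13.5 0 -2.1 -0.9;-3.5 -2.1 -0.8 -14.1 0 -2.2 -0.9;-3.5 -2.1 -0.8 -14.3 0 -2.2 -0.9"
}}

```text
time_s: 17.9
ee_pos: [0.4586, -0.0345, 0.3038]
eef_rot: [-2.261, 0.0, 1.632]
force: [0.1, -1.7, -2.3]
grip_width: 0.0295
```

Run:
```python
from h import *
rep(); move(*aim(.12))
```

```text
[-0.282 -0.359  2.076  0.307  0.787 -2.059] [ 0.4586 -0.0345  0.3038] F seat [-1.53 -1.73 -1.75] 0.0295 seat mm [-6.260e+01 -2.000e-01  2.977e+02] 17.9
turn [-0.09 -0.   -0.  ] shift [ 0.02  8.01 -0.13] t 17.9
```

Call:
{"fn": "send_rows", "kwargs": {
  "series": "-0.1 0 0 0 0.5 -0.1 -0.9;-0.1 0 0 0 1.5 -0.1 -0.9;-0.1 0 0 0 2.5 -0.1 -0.9;-0.1 0 0 0 3.7 -0.1 -0.9;-0.1 0 0 0 5 -0.1 -0.9;-0.1 0 0 0 6.2 -0.1 -0.9;-0.1 0 0 0 7.2 -0.1 -0.9;-0.1 0 0 0 7.8 -0.1 -0.9;-0.1 0 0 0 8 -0.1 -0.9;-0.1 0 0 0 8 -0.1 -0.9"
}}

```text
time_s: 18.73
ee_pos: [0.511, -0.0298, 0.2432]
eef_rot: [-2.27, -0.0, 1.633]
force: [0.1, -0.5, -2.1]
grip_width: 0.0294
```

Run:
```python
from h import *
import cv2
rep(); move(*aim(.12))
for n in("side","top"): cv2.imwrite(f"pics/{n}4.png",camera(n)[:,:,::-1])
a=cv2.imread("pics/side4.png")[110:230,230:340];b=cv2.imread("pics/top4.png")[75:195,265:375]
# model points in the frame seat: window centre, nose corners (head 48 x 60), back, butt, grip
g=np.array([-.062,0,.2366]);Q={"nose":[(.086,.03,-.0716),(.086,-.03,-.0716),(.038,-.03,-.0716),(.038,.03,-.0716)],"butt":[(-.0724,0,.0194)],"grip":[(0,0,0)]}
s=3.6;ims=[]
for n,im,(x0,y0) in(("side",a,(230,110)),("top",b,(265,75))):
    im=cv2.resize(im,None,fx=s,fy=s,interpolation=cv2.INTER_CUBIC)
    for k,c in(("nose",(0,0,255)),("butt",(255,0,255)),("grip",(255,255,0))):
        for q in (proj(n,(np.array(Q[k])+g)@SR.T+SEAT)-[x0,y0]+.5)*s: cv2.circle(im,tuple(int(v) for v in q),2,c,-1)
    L=[(.03,.021,.045),(.03,-.021,.045),(-.03,-.021,.045),(-.03,.021,.045)]
    for q in (proj(n,np.array(L)@SR.T+SEAT)-[x0,y0]+.5)*s: cv2.circle(im,tuple(int(v) for v in q),2,(0,255,0),-1)
    ims.append(im)
cv2.imwrite("pics/c8.png",np.hstack(ims))
```

```text
[-0.228 -0.165  2.08   0.346  0.577 -2.089] [ 0.511  -0.0298  0.2432] F seat [-1.33 -0.55 -1.61] 0.0294 seat mm [-61.3   1.3 217.5] 18.7333
turn [0.01 0.01 0.02] shift [-0.13 -0.01  0.07] t 18.7333
```

View pics/c8.png

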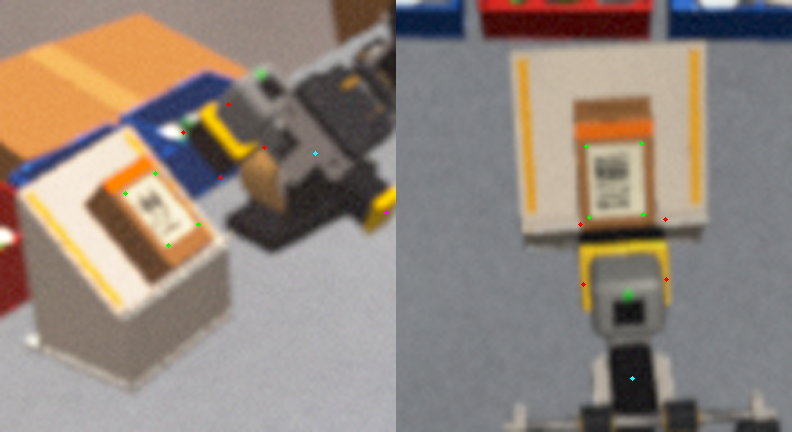

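The label matches its predicted corners (green). The nose is close to prediction, but in the top view it seems a few mm short. I'll settle the arm and take one zoomed check.

Call:
{"fn": "send_rows", "kwargs": {
  "series": "0 0 0 -0.1 0 0 -0.9;0 0 0 -0.1 0 0 -0.9;0 0 0 -0.1 0 0 -0.9;0 0 0 -0.1 0 0 -0.9;0 0 0 -0.1 0 0 -0.9;0 0 0 -0.1 0 0 -0.9;0 0 0 -0.1 0 0 -0.9;0 0 0 -0.1 0 0 -0.9;0 0 0 -0.1 0 0 -0.9;0 0 0 -0.1 0 0 -0.9"
}}

```text
time_s: 19.67
ee_pos: [0.5112, -0.0312, 0.2437]
eef_rot: [-2.271, -0.0, 1.633]
force: [0.5, 0.5, -2.1]
grip_width: 0.0298
```

Run:
```python
from h import *
import cv2
rep(); move(*aim(.12)); o,p,r=state()
s=7;ims=[];M=r.as_matrix();RR=np.c_[-M[:,2],M[:,0],-M[:,1]];G=p-.019*M[:,1]  # reader axes and grip from the tool
for n,(x0,y0) in(("side",(275,125)),("top",(310,130))):
    im=camera(n)[:,:,::-1];cv2.imwrite(f"pics/{n}5.png",im)
    im=cv2.resize(im[y0:y0+70,x0:x0+57] if n=="top" else im[y0:y0+70,x0:x0+57],None,fx=s,fy=s,interpolation=cv2.INTER_CUBIC)
    E=[(.062+a*.024,b*.03,-.0716) for a,b in((1,1),(1,-1),(-1,-1),(-1,1))]
    u=(proj(n,np.array(E)@RR.T+G)-[x0,y0]+.5)*s-.5
    cv2.polylines(im,[u.round().astype(int)],True,(0,0,255),1); print(n,u.round().tolist())
    u=(proj(n,np.array([(.062,0,.0134)])@RR.T+G)-[x0,y0]+.5)*s-.5; print("headtop",u.round()); cv2.circle(im,tuple(u[0].round().astype(int).tolist()),3,(255,0,255),-1)
    ims.append(im)
cv2.imwrite("pics/c9.png",np.hstack(ims))
```

```text
[-0.232 -0.166  2.079  0.349  0.578 -2.094] [ 0.5112 -0.0312  0.2437] F seat [-0.94  0.51 -1.92] 0.0298 seat mm [-6.090e+01 -1.000e-01  2.179e+02] 19.6667
turn [0.02 0.01 0.01] shift [0.01 0.03 0.11] t 19.6667
side [[40.0, 149.0], [128.0, 94.0], [198.0, 179.0], [113.0, 237.0]]
headtop [[217.  58.]]
top [[43.0, 48.0], [208.0, 39.0], [210.0, 156.0], [48.0, 165.0]]
headtop [[142. 216.]]
```

View pics/c9.png

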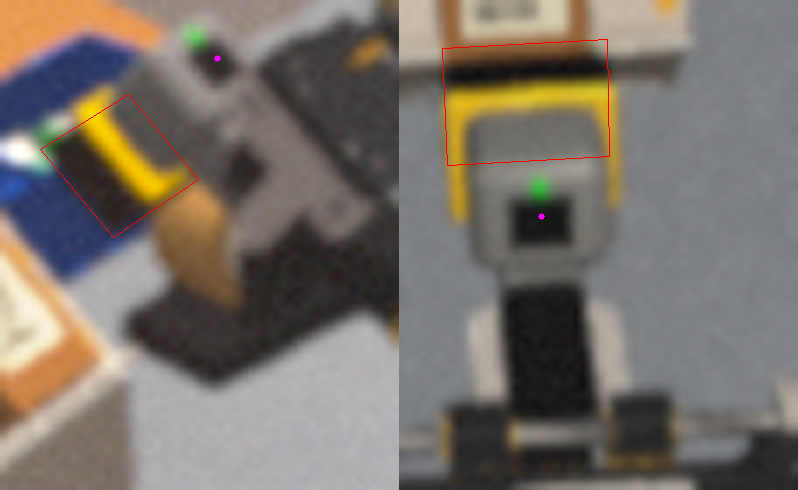

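The overlay agrees within about 3–5 mm at the rounded nose. To check for slip or pitch in the grip, I'll triangulate the reader's green LED in the tool frame before and after the lift, and also compare the butt.

Run:
```python
from h import *
import cv2
def cen(f,box,kind):
    x0,y0,x1,y1=box;im=cv2.imread(f)[y0:y1,x0:x1].astype(float);b,g,r=im[...,0],im[...,1],im[...,2]
    w=np.clip(g-np.maximum(r,b)-40,0,None) if kind=="g" else np.clip(np.minimum(r,g)-b-70,0,None)
    Y,X=np.mgrid[y0:y1,x0:x1];return np.array([(w*X).sum(),(w*Y).sum()])/w.sum(),int((w>0).sum())
def tri(a,b): return least_squares(lambda P:np.r_[proj("side",P[None])[0]-a,proj("top",P[None])[0]-b],[.5,.1,.15])
o,p,r=state();now=(p,r);grip=(np.array([.456,.2739,.1071]),Ro.from_euler('xyz',[-1.572,.002,1.213]))
for nm,(pp,rr),fs,bs,ft,bt in(("grip",grip,"side0",(238,228,250,236),"top0",(222,172,232,180)),("grip3",grip,"side3",(238,224,252,236),"top3",(312-97-2,170,325-97+5,181)),("now",now,"side5",(298,127,308,135),"top5",(325,152,336,160))):
    a,na=cen(f"pics/{fs}.png",bs,"g");b,nb=cen(f"pics/{ft}.png",bt,"g");t=tri(a,b)
    print(nm,a.round(1),na,b.round(1),nb,"tool mm",(rr.inv().apply(t.x-pp)*1000).round(1),"res",t.fun.round(2))
# butt, yellow blob in side view, relative to prediction of butt centre
for nm,(pp,rr),f,box in(("grip",grip,"side0",(255,248,280,272)),("now",now,"side5",(325,155,350,180))):
    M=rr.as_matrix();RR=np.c_[-M[:,2],M[:,0],-M[:,1]];G=pp-.019*M[:,1]
    c,n=cen(f"pics/{f}.png",box,"y");print(nm,"butt",c.round(1),n,"pred",proj("side",(np.array([[-.0724,0,.0194]])@RR.T+G)).round(1))
```

```text
grip [243.6 229.3] 7 [227.2 175.6] 9 tool mm [  1.8 -30.9 -75.6] res [ 0.29  0.05 -0.19 -0.23]
grip3 [243.8 229.2] 8 [227.2 175.7] 9 tool mm [  1.5 -31.2 -75.5] res [ 0.23  0.04 -0.15 -0.18]
now [302.5 129.9] 6 [329.6 156.6] 9 tool mm [  0.7 -32.2 -73.3] res [ 0.45  0.05 -0.23 -0.3 ]
grip butt [266.7 256.4] 155 pred [[268.1 258.9]]
now butt [337. 165.] 48 pred [[336.7 168.1]]
```

The LED shows at most about 2 mm of shift and under 1° of turn in the grip, so the reader didn't slip. The aim and distance are good and the arm is steady.

Run:
```python
from h import *
rep(); print(abs(get_obs()['joint_vel']).max()); print(hand_in())
```

```text
[-0.232 -0.166  2.079  0.349  0.578 -2.094] [ 0.5112 -0.0312  0.2437] F seat [-1.93  0.21 -1.81] 0.0297 seat mm [-6.090e+01 -1.000e-01  2.179e+02] 19.7667
0.002339343561341417
the job is handed in; nothing more can be done
None
```

I set the orange-banded carton label up on the stand, square and centred with one short end against the lip, and let go. I then drew the code reader straight up out of its holster and left it held about 12 cm from the middle of the label, square to it. I handed in at 19.8 s.

**Carton:** While lowering, it pressed on the plate with about 27 N for a moment. I backed that off to about 5 N before sliding it to the lip (about 9 N there) and opening the gripper. The picture after release shows it seated and square, and the label still matched its expected position in a later picture.

**Reader:** The tool ended about 1 mm and 0.1° from the planned aim, with the joints still and the grip holding at 29.7 mm. The reader's LED shifted at most about 2 mm in the grip between holster and final pose, with under 1° of turn.

**Checks that disagreed:**
- **Nose position:** In the last enlarged view the front of the nose looked roughly 3–5 mm short of the model outline. I put this down to the rounded nose and calibration error, and did not correct it.
- **Stand lip:** The lip did not show where my model put it in the side view. The contact forces agreed with the fitted stand to about 1 mm.
- **Bystanders:** I did not check afterwards that the other items had stayed put. Every carrying move was planned well above them.

I viewed 11 pictures, one over the budget of 10.

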